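Walk the tube block round to the fence

ROBOT

A 7-joint arm with a two-finger parallel gripper is mounted at the origin on a cart in front of the work surface, level with it; the furniture and walls round the work are solid. World frame = base frame: x ahead of the robot, y to its left, z up, the work surface at z = 0. Lengths are in m, angles in rad, forces in N, time in s.
With the tool pointing down it reaches from about 0.4 to 0.925 m from the base axis. Payload 5.6 kg.
Tool frame: the origin (TCP) lies on the centre line of the jaws, within the pads' length; the fingertips stand 11 mm ahead of it and the grasp point (between the pads) lies 8 mm behind it; z points along the fingers, y is the line along which they close (so a half turn about z gives the same grasp; the last joint's range is limited). The gripper opens to 85 mm and grips with 20 to 120 N. Pads are 22 mm wide; open, the fingers measure 114 mm over their backs; the gripper's body (76 mm by 85 mm) begins 54 mm behind the grasp point. The pads swing forward as they close: fully open they stand 13 mm farther back than shut.
Start: joints at [-1.233, 0.468, -0.012, 1.603, 0.006, 1.071, -0.056], TCP at [0.242, 0.603, 0.217] pointing down, gripper open.
Joint ranges: [-2.53, 2.53], [-0.31, 2.02], [-1.57, 1.55], [0.28, 2.44], [-1.29, 4.43], [0.15, 1.84], [-2.92, 2.92]. Speed limits (rad/s): [2.57, 2.57, 3.14, 3.14, 3.14, 3.14, 3.14].

INTERFACE

Orientations are given as a unit quaternion [x, y, z, w].
In Python, from station import sensors, capture, calibration, bot, masks_of, place_of gives the robot as it stands. The module is installed in compiled form; this text tells all that it offers.
- The arm moves only by the tool move_arm, never from a script. Its argument "rows" is a list of rows, each an object with "offset": the shift along the world's x, y, z in mm, a list of three; "rot": the turn, a rotation vector about the world's x, y, z in degrees, a list of three. In form: [{"offset": [x, y, z], "rot": [wx, wy, wz]}, ...]. A call has exactly 8 rows; each row is the pose to reach, as a shift and turn from the pose commanded when the call began; what a row does not reach only later rows make up. A row lasts 1/12 s, in which the tool goes at most 41.7 mm and 7.16 degrees, less where a joint would pass 70% of its speed; a pose out of reach is approached as far as the arm can. A call with a gripper value outside its range is refused whole. "gripper" is the closure, from 0 (fully open) to 1 (shut), set as the call begins (left out, the last holds). The fingers move at their own pace and stop on an object; "grip_force" is the grip in N (left out, the last holds). Time passes only in rows, so rows that repeat a pose let the fingers close, or fill a call up. It gives the time, the measured TCP pose, the force, the opening and the grip force at its end, in the units of the state.
- sensors.read_state(): the state, without advancing time (a new reading comes with each control period).
- capture(name): name is "scene" or "top"; returns (picture, depth): 384x512x3 uint8, blue, green, red; 384x512 float32, m along the optical axis (not along the pixel's ray), 0 where there is no reading.
- calibration(name): a dict with "fov_y" (degrees; the focal length in pixels is half the picture's height over the tangent of half this angle, whatever the lens; pixels are square), "cx", "cy" (the principal point, pixels), "k1" (the pictures are not rectified: a ray, as slopes to the right and down, at radius r is drawn at 1 + k1 r^2 times it, then the intrinsics apply), "camera_from_world" (4x4, takes a point from world to camera coordinates). Camera axes: x right, y down, z forward; pixel columns grow to the right and rows downward; lengths in m; the calibration is good to about 2 mm. A picture is of the moment at which its call begins. calibration takes no time and is no camera call.
- bot.finish_job(): hands the job in; it is judged then, once.
Trained networks look in the newest picture that a camera, given by its name, has taken for a name from the list of things; names that differ only in an ending like _2 or _b are one class to them, and where a whole thing is asked for, a point or a joint stands for the part that bears it (a point fixed in the world has none). Each returns a list of dicts, best first, with "p" (0 to 1); they miss things now and then, are a little off and sometimes report something else, mostly with a low value. They report only what shows in the picture. A call takes as long as a camera call. They do not tell look-alikes from the thing itself.
- masks_of(camera, target): "mask" (384x512 bool, what is visible of it) and "uv" ([column, row] in pixels, amid what is visible of it).
- place_of(camera, target): "uv" ([column, row] in pixels: a listed point, or the origin of a listed thing).
The state is a dict: "time_s": time; "qpos": joint angles; "qvel": joint speeds; "joint_efforts": joint torques, N m; "eef_pos": TCP position; "orientation": TCP orientation; "contact_force": force on the tool from outside, world axes, zero at the start; "torque": the same for the moment, N m; "width": finger opening in m; "finger_force": force on a finger pad.
Only numpy, scipy, OpenCV 4.12 (cv2) and the standard library are available. Lean on these libraries where they do the work, as an engineer would, in place of code of your own. Each camera call takes 0.05 s, during which the arm holds its last target. There are 200 camera calls.

TASK

The heavy aluminium tube block stands askew in front of the fence, the low angle bar screwed to the bench. Walk it round with the fingertips, pushing at its corners and never gripping, lifting or tipping it, until one of its long sides (either one) is about parallel to the fence while the block is still clear of it; then push it forward until that long side lies flush against the fence, about midway along it. Leave the bottle on the left and the rack of orange-capped tubes on the right where they stand.

Things in the scene. Friction and masses are not known exactly. Their poses are not given: they have to be found in the camera images.
- fence: Fixed straight aluminium angle bar, 240 mm long, 32 mm high, upright leg 6 mm thick; its screwed foot reaches 36 mm behind the face, away from the robot. Origin: middle of the smooth face (towards the robot), at bench level. x is level, square to the face, away from the robot through the bar; y runs along the bar; z up. Place and direction vary. A rib behind the leg marks the middle.
- tube_block: Loose aluminium block, 5 x 3 round wells in its top, 90 mm (x) by 130 mm (y, the two like long sides) by 40 mm high; origin: centre of its underside. 1 to 1.4 kg; sliding it takes up to about 10 N and it stays where it is left. Starts with its centre 140 to 180 mm before the fence's face, its long sides 40 to 90 degrees off parallel, either way. The wells are too small for a finger.
- bottle: Small white squeeze bottle, 41 mm wide, 108 mm high, loose, to the left of the work; origin: centre of its underside. Leave alone. (Beyond it, also left of the work, a long metal loading tray is fixed to the bench, its right edge at about y = -0.07 m from x = 0.57 m on: keep the fingers clear of it.)
- cap_rack: Narrow grey rack with orange-capped tubes, 24 x 129 mm, 112 mm high, loose, to the right of the work; origin: centre of its underside. Leave alone.
There are look-alikes about, which are no part of the job. Several things have the shape of the tube_block; the one meant has the colours described above.

How it is judged:
On the way:
1. a long side of the block is within 15 degrees of parallel to the fence while its centre is still more than 51 mm from the face (6 mm clear) (angle between the y axis of tube_block and the y axis of fence, either way round below 0.26 rad and x of tube_block in the frame of fence below -0.051 m), for 0.1 s.
At the end, for the whole second after the job is handed in: The block stands flat on the bench at rest, a long side against the fence: parallel within 0.04 rad, the gap at its middle under 4 mm, its centre within 30 mm of the middle of the fence (angle between the y axis of tube_block and the y axis of fence, either way round below 0.04 rad and x of tube_block in the frame of fence between -0.049 and -0.042 m and y of tube_block in the frame of fence between -0.03 and 0.03 m and height (world z) of tube_block below 0.004 m and angle between tube_block's own z axis and vertical below 0.05 rad and linear speed of tube_block below 0.01 m/s); the robot touches nothing.
It fails at once if the block is lifted or tipped (height (world z) of tube_block above 0.012 m or angle between tube_block's own z axis and vertical above 0.15 rad).
It fails at once if the block strikes the fence while still askew (over 17 degrees from parallel) (contact force between tube_block and fence above 0.5 N and angle between the y axis of tube_block and the y axis of fence, either way round above 0.3 rad).
It fails at once if the bottle or the rack of capped tubes is moved (distance of any of bottle, cap_rack from where it was at the start of the episode above 0.015 m).
It fails at once if a bystander is tipped (angle between any of bottle, cap_rack's own z axis and vertical above 0.3 rad).
It also fails if it takes over 72 s, if anything falls off the work surface, if the arm or the gripper's body presses on something with over 40 N, if the wrist force passes 120 N, or if a joint passes its speed limit or range.

## Working session

There is one attempt and no reset: what is moved stays moved. The work goes in short steps, Python scripts to look and compute and a tool call to move; the robot and the scene stay as the last step left them, time stands still between calls to the robot, and variables do not carry over. Pictures are saved under pics/ and viewed, at most 10 in all, crops included, and the job is handed in when it is done.

Besides the shell and the picture viewer there is one more tool, called after "Call:" by a JSON object that holds its "method" and its "body", one argument or row to a line. move_arm: Moves the arm, as the interface text tells. Its arguments: {"type":"object","properties":{"rows":{"type":"array","items":{"type":"object","properties":{"offset":{"type":"array","items":{"type":"number"}},"rot":{"type":"array","items":{"type":"number"}}}}},"gripper":{"type":"number"},"grip_force":{"type":"number"}},"required":["rows"]}

```bash
mkdir -p pics; cat > h.py <<'E'
import numpy as np, cv2
from station import sensors, capture, calibration, bot, masks_of, place_of
def cal(n):
    c=calibration(n); f=192/np.tan(np.radians(c['fov_y'])/2)
    return c,f
def rays(n,uv):
    c,f=cal(n); K=np.array([[f,0,c['cx']],[0,f,c['cy']],[0,0,1.]])
    uv=np.asarray(uv,float).reshape(-1,1,2)
    s=cv2.undistortPoints(uv,K,np.array([c['k1'],0,0,0,0.])).reshape(-1,2)
    return np.c_[s,np.ones(len(s))]
def at_depth(n,uv,d):
    T=np.linalg.inv(cal(n)[0]['camera_from_world']); p=rays(n,uv)*np.asarray(d)[:,None]
    return p@T[:3,:3].T+T[:3,3]
def at_z(n,uv,z):
    T=np.linalg.inv(cal(n)[0]['camera_from_world']); r=rays(n,uv)@T[:3,:3].T
    return T[:3,3]+r*((z-T[2,3])/r[:,2])[:,None]
def cloud(n,m,d):
    m=m&(d>0); v,u=np.nonzero(m); return at_depth(n,np.c_[u,v],d[v,u])
E
python3 - <<'E'
from h import *
for n in("scene","top"):
    p,d=capture(n); cv2.imwrite(f"pics/{n}0.png",p); np.save(f"{n}0.npy",d)
    for t in("tube_block","fence","bottle","cap_rack"):
        for r in masks_of(n,t)[:5]:
            c=cloud(n,r['mask'],d); print(n,t,round(r['p'],2),np.round(r['uv']),r['mask'].sum(),np.median(c,0).round(3))
        print([ (round(r['p'],2),np.round(r['uv']),at_z(n,[r['uv']],0).round(3)) for r in place_of(n,t)[:3]])
print(sensors.read_state())
E
```

```text
scene tube_block 0.87 [248. 221.] 1402 [ 0.49  -0.31   0.037]
scene tube_block 0.86 [344. 253.] 1667 [ 0.632 -0.575  0.037]
scene tube_block 0.77 [190. 193.] 1286 [ 0.435 -0.113  0.036]
[(0.94, array([193., 199.]), array([[ 0.435, -0.108,  0.   ]])), (0.89, array([247., 225.]), array([[ 0.505, -0.302,  0.   ]])), (0.65, array([343., 259.]), array([[ 0.647, -0.567,  0.   ]]))]
scene fence 0.68 [299. 209.] 710 [ 0.655 -0.34   0.013]
[(0.83, array([290., 212.]), array([[ 0.646, -0.334,  0.   ]]))]
scene bottle 0.63 [190. 157.] 269 [0.517 0.027 0.05 ]
[(0.77, array([192., 166.]), array([[0.518, 0.038, 0.   ]]))]
scene cap_rack 0.84 [305. 295.] 1324 [ 0.451 -0.621  0.057]
[(0.65, array([303., 306.]), array([[ 0.456, -0.618,  0.   ]]))]
top tube_block 0.87 [205. 232.] 1230 [ 0.441 -0.103  0.037]
top tube_block 0.66 [352. 166.] 1274 [ 0.639 -0.568  0.037]
top tube_block 0.55 [269. 213.] 1180 [ 0.498 -0.298  0.037]
[(0.65, array([267., 215.]), array([[ 0.496, -0.302,  0.   ]]))]
top fence 0.57 [277. 163.] 812 [ 0.669 -0.334  0.008]
[(0.89, array([278., 168.]), array([[ 0.65, -0.34,  0.  ]]))
[... 308 characters left out ...]
 'qpos': array([-1.23300133,  0.46746918, -0.01162569,  1.6026833 ,  0.00600289,
        1.07140078, -0.05634333]), 'qvel': array([-0.00032056,  0.00069891,  0.00048695, -0.00080753, -0.00023145,
       -0.00143749, -0.00038836]), 'joint_efforts': array([-1.66815357e-05, -5.32214606e+01,  2.15122820e-02, -2.51632869e+01,
        1.14423918e-02,  1.29402288e-03, -1.36316183e-05]), 'eef_pos': array([0.24161057, 0.60344645, 0.21711732]), 'orientation': array([1.89293635e-01, 9.81920525e-01, 3.46150200e-05, 2.04129354e-05]), 'contact_force': array([ 0.51989201, -0.20272955,  0.7376401 ]), 'torque': array([ 0.0115608 ,  0.00686474, -0.00539641]), 'finger_force': 0.0, 'width': 0.08540922824731383}
```

```bash
python3 - <<'E'
from h import *
a=cv2.imread("pics/top0.png")
cv2.imwrite("pics/top_crop.png",cv2.resize(a[120:270,130:400],None,fx=2.9,fy=2.9,interpolation=cv2.INTER_CUBIC))
E
```

```text
(no output)
```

View pics/scene0.png

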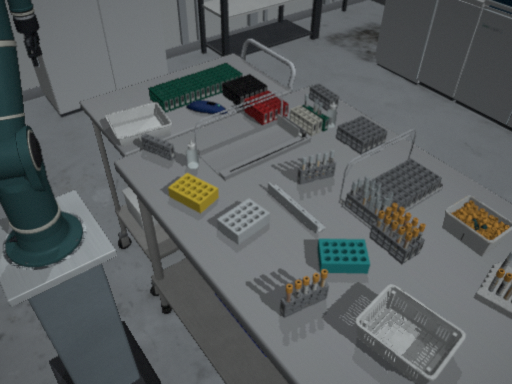

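View pics/top_crop.png

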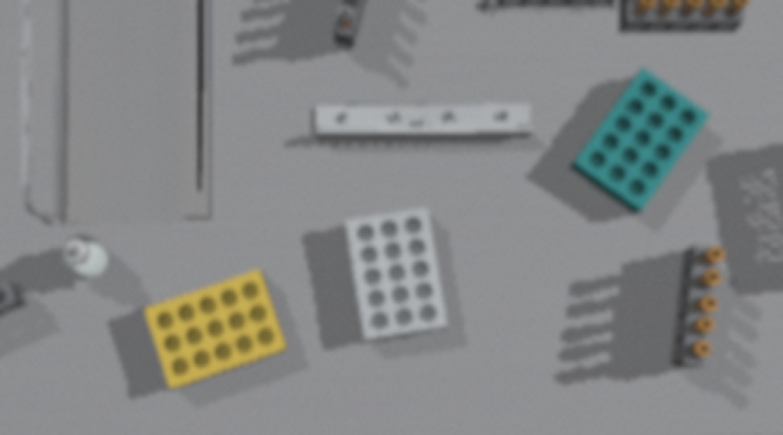

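```bash
cat >> h.py <<'E'
def block(n="top",near=None,d=None):
    if d is None: p,d=capture(n)
    best=None
    for r in masks_of(n,"tube_block"):
        c=cloud(n,r['mask'],d); m=np.median(c,0)
        if near is None or np.hypot(*(m[:2]-near))<0.09: best=c;break
    if best is None: return None
    t=best[(abs(best[:,2]-.04)<.008)][:,:2]
    (cx,cy),(w,h),a=cv2.minAreaRect((t*1000).astype(np.float32))
    if w>h: a+=90   # long axis is h
    a=a+90 # direction of long axis
    a=(a+90)%180-90
    return np.array([cx,cy]),(w,h),a%180, t
E
python3 - <<'E'
from h import *
for n in("top","scene"):
    p,d=capture(n)
    c,wh,a,t=block(n,np.array([.495,-.3]),d); print(n,"block",c,wh,"long-axis deg from x",a,t.mean(0))
    r=masks_of(n,"fence")
    if r:
        c=cloud(n,r[0]['mask'],d)
        for lo,hi in((.026,.04),(-.002,.012),):
            q=c[(c[:,2]>lo)&(c[:,2]<hi)]
            if len(q)<10: continue
            print("fence",lo,len(q),cv2.fitLine((q[:,:2]*1000).astype(np.float32),cv2.DIST_HUBER,0,.1,.1).ravel(),q.min(0),q.max(0),np.percentile(q[:,0],[5,50,95]))
for n in("bottle","cap_rack"):
    for r in masks_of("top",n):
        c=cloud("top",r['mask'],np.load("top0.npy")); c=c[c[:,2]>.02]; print(n,c.min(0),c.max(0))
E
```

```text
top block [ 497.0378418  -297.16708374] (129.871337890625, 89.90343475341797) long-axis deg from x 7.817104816436768 [ 0.49794188 -0.296755  ]
fence 0.026 148 [ 6.8474035e-03  9.9997658e-01  6.5435327e+02 -3.3169138e+02] [ 0.65024723 -0.44602228  0.02660387] [ 0.65887139 -0.21790458  0.03922788] [0.65108778 0.65462581 0.65797888]
fence -0.002 536 [ 9.2102932e-03 -9.9995756e-01  6.7394580e+02 -3.3503278e+02] [ 0.64851267 -0.45055567 -0.00191791] [ 0.69181695 -0.21727987  0.01198376] [0.65189314 0.67393145 0.68651727]
scene block [ 497.03503418 -297.76434326] (134.0511016845703, 94.38359832763672) long-axis deg from x 8.49898910522461 [ 0.49451071 -0.29961821]
fence 0.026 176 [ 6.7873392e-04  9.9999976e-01  6.5460577e+02 -3.4160071e+02] [ 0.64920326 -0.45117184  0.02623541] [ 0.66280256 -0.21649655  0.03860202] [0.65111662 0.65464411 0.65936274]
fence -0.002 320 [ 1.6120527e-02  9.9987006e-01  6.7824036e+02 -3.4615729e+02] [ 0.65020448 -0.45428985 -0.00150351] [ 0.69497965 -0.21089545  0.01193982] [0.6521443  0.67801436 0.68796315]
bottle [0.50154567 0.01510818 0.02005408] [0.53847614 0.05265138 0.11207952]
cap_rack [ 0.39253235 -0.63387487  0.02088588] [ 0.51952536 -0.59403956  0.1172052 ]
```

Look-alikes (top view): yellow block (205,232), teal block (352,166), bare aluminium block (269,213). The crop shows the aluminium one in the middle in front of the fence, so that's my choice. Its long axis is at about 8° from x. I'll push the left side near the robot-end corner, turning the block counter-clockwise.

Call:
{"method": "move_arm", "body": {
  "rows": [
    {"offset": [24,-32,0],"rot": [0,0,3]},
    {"offset": [48,-64,0],"rot": [0,0,6]},
    {"offset": [72,-96,0],"rot": [0,0,9]},
    {"offset": [96,-128,0],"rot": [0,0,12]},
    {"offset": [120,-160,0],"rot": [0,0,15]},
    {"offset": [144,-192,0],"rot": [0,0,18]},
    {"offset": [168,-224,0],"rot": [0,0,20]},
    {"offset": [192,-256,0],"rot": [0,0,21.8]}
  ],
  "gripper": 1
}}

```text
time_s: 1.97
eef_pos: [0.4346, 0.3458, 0.2174]
orientation: [-0.001, 1.0, 0.0, 0.0]
contact_force: [0.7, -0.1, -0.3]
width: -0.0001
finger_force: 0.0
```

Call:
{"method": "move_arm", "body": {
  "rows": [
    {"offset": [6,-39,0],"rot": [0,0,0]},
    {"offset": [12,-78,0],"rot": [0,0,0]},
    {"offset": [18,-117,0],"rot": [0,0,0]},
    {"offset": [24,-156,0],"rot": [0,0,0]},
    {"offset": [30,-195,0],"rot": [0,0,0]},
    {"offset": [36,-234,0],"rot": [0,0,0]},
    {"offset": [42,-273,0],"rot": [0,0,0]},
    {"offset": [48,-312,0],"rot": [0,0,0]}
  ]
}}

```text
time_s: 2.63
eef_pos: [0.4817, 0.0336, 0.2175]
orientation: [0.0, 1.0, 0.0, 0.0]
contact_force: [0.3, -0.0, -0.6]
width: -0.0001
finger_force: 0.0
```

Call:
{"method": "move_arm", "body": {
  "rows": [
    {"offset": [-7,-38,0],"rot": [0,0,0]},
    {"offset": [-14,-76,0],"rot": [0,0,0]},
    {"offset": [-21,-114,0],"rot": [0,0,0]},
    {"offset": [-28,-152,0],"rot": [0,0,0]},
    {"offset": [-35,-190,0],"rot": [0,0,0]},
    {"offset": [-42,-228,-10],"rot": [0,0,0]},
    {"offset": [-49,-262,-20],"rot": [0,0,0]},
    {"offset": [-52,-266,-60],"rot": [0,0,0]}
  ]
}}

```text
time_s: 3.3
eef_pos: [0.4321, -0.2393, 0.1616]
orientation: [0.004, 1.0, -0.004, 0.006]
contact_force: [2.5, -0.7, -0.9]
width: 0.0001
finger_force: 0.0
```

Call:
{"method": "move_arm", "body": {
  "rows": [
    {"offset": [0,0,-35],"rot": [0,0,0]},
    {"offset": [0,0,-70],"rot": [0,0,0]},
    {"offset": [0,0,-100],"rot": [0,0,0]},
    {"offset": [0,0,-120],"rot": [0,0,0]},
    {"offset": [0,0,-135],"rot": [0,0,0]},
    {"offset": [0,0,-137],"rot": [0,0,0]},
    {"offset": [0,0,-137],"rot": [0,0,0]},
    {"offset": [0,0,-137],"rot": [0,0,0]}
  ]
}}

```text
time_s: 3.97
eef_pos: [0.4303, -0.231, 0.0208]
orientation: [0.0, 1.0, -0.0, 0.001]
contact_force: [0.7, -0.8, 1.6]
width: 0.0
finger_force: 0.0
```

```bash
python3 - <<'E'
from h import *
p,d=capture("top"); cv2.imwrite("pics/t1.png",cv2.resize(p[120:270,130:400],None,fx=2.9,fy=2.9))
r=block("top",np.array([.495,-.3]),d); print(r and r[:3])
E
```

```text
(array([ 497.17126465, -297.33999634]), (129.95216369628906, 89.6689453125), 8.128360748291016)
```

View pics/t1.png

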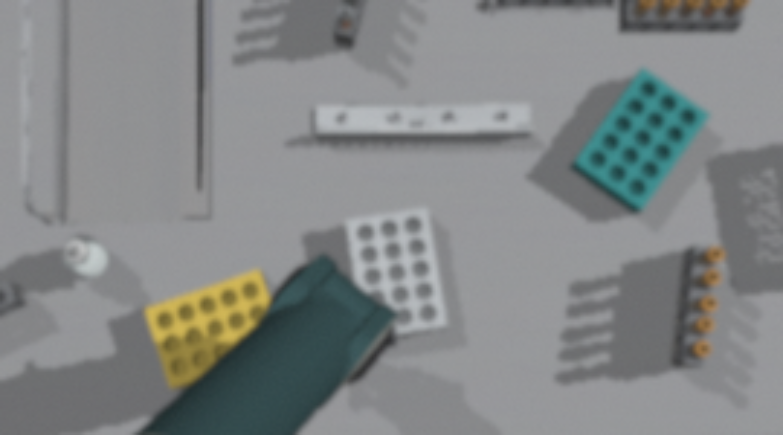

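The picture shows the finger beside the near-left corner of the block (crop about 370,320), clear of the yellow block. Pushing now.

Call:
{"method": "move_arm", "body": {
  "rows": [
    {"offset": [0,-8,0],"rot": [0,0,0]},
    {"offset": [0,-15,0],"rot": [0,0,0]},
    {"offset": [1,-21,0],"rot": [0,0,0]},
    {"offset": [2,-27,0],"rot": [0,0,0]},
    {"offset": [4,-33,0],"rot": [0,0,0]},
    {"offset": [6,-39,0],"rot": [0,0,0]},
    {"offset": [8,-45,0],"rot": [0,0,0]},
    {"offset": [8,-45,0],"rot": [0,0,0]}
  ]
}}

```text
time_s: 4.73
eef_pos: [0.4359, -0.2759, 0.0196]
orientation: [0.001, 1.0, 0.001, -0.002]
contact_force: [-3.5, 2.3, -0.4]
width: 0.0002
finger_force: 1.6
```

```bash
cat >> h.py <<'E'
from scipy.optimize import minimize
def fit(n,near,g):
    """fit 90x130 rect to visible top-face points; g=(cx,cy,deg) guess"""
    p,d=capture(n); r=block(n,near,d)
    if r is None: return None
    t=r[3]*1000
    def cost(q):
        a=np.radians(q[2]); R=np.array([[np.cos(a),np.sin(a)],[-np.sin(a),np.cos(a)]])
        l=np.abs((t-q[:2])@R.T)-[65,45]; out=np.clip(l,0,None)
        return (out**2).sum(1).mean()*20+ 0
    # visible extent match: outside points cost + pull so that extremes touch edges
    def cost2(q):
        a=np.radians(q[2]); R=np.array([[np.cos(a),np.sin(a)],[-np.sin(a),np.cos(a)]])
        return cost(q)
    s=minimize(cost2,g,method="Nelder-Mead",options=dict(initial_simplex=np.array(g)+np.array([[0,0,0],[10,0,0],[0,10,0],[0,0,15]])))
    return r[0].round(1),np.round(r[1],1),round(r[2],1),"fit",s.x.round(1),round(s.fun,2),len(t)
E
python3 - <<'E'
from h import *
for n in("top","scene"): print(fit(n,np.array([.495,-.31]),[500,-310,25]))
E
```

```text
(array([ 506.6, -310.4]), array([130.4,  89.5]), 20.5, 'fit', array([ 506.9, -309.6,   19.5]), np.float64(0.0), 480)
(array([ 506.9, -308.8]), array([134. ,  91.7]), 19.1, 'fit', array([ 506.9, -309. ,   18.9]), np.float64(0.99), 892)
```

Call:
{"method": "move_arm", "body": {
  "rows": [
    {"offset": [-4,9,0],"rot": [0,0,0]},
    {"offset": [-13,9,0],"rot": [0,0,0]},
    {"offset": [-14,3,0],"rot": [0,0,0]},
    {"offset": [-14,-4,0],"rot": [0,0,0]},
    {"offset": [-13,-12,0],"rot": [0,0,0]},
    {"offset": [-11,-20,0],"rot": [0,0,0]},
    {"offset": [-9,-28,0],"rot": [0,0,0]},
    {"offset": [-6,-36,0],"rot": [0,0,0]}
  ]
}}

```text
time_s: 5.6
eef_pos: [0.4299, -0.3117, 0.0198]
orientation: [0.001, 1.0, 0.001, -0.002]
contact_force: [-4.7, 3.1, 3.7]
width: 0.0002
finger_force: 2.9
```

```bash

python3 - <<'E'
from h import *
for n in("top","scene"): print(fit(n,np.array([.505,-.32]),[510,-320,35]))
E
```

```text
(array([ 515.6, -319.2]), array([130.4,  90.3]), 36.1, 'fit', array([ 515.6, -319. ,   35.9]), np.float64(0.0), 512)
(array([ 517. , -319.6]), array([136.4,  90.9]), 37.4, 'fit', array([ 516.7, -319.9,   37.1]), np.float64(1.51), 856)
```

Call:
{"method": "move_arm", "body": {
  "rows": [
    {"offset": [-4,6,0],"rot": [0,0,0]},
    {"offset": [3,10,0],"rot": [0,0,0]},
    {"offset": [7,3,0],"rot": [0,0,0]},
    {"offset": [10,-4,0],"rot": [0,0,0]},
    {"offset": [13,-11,0],"rot": [0,0,0]},
    {"offset": [17,-18,0],"rot": [0,0,0]},
    {"offset": [21,-25,0],"rot": [0,0,0]},
    {"offset": [25,-32,0],"rot": [0,0,0]}
  ]
}}

```text
time_s: 6.47
eef_pos: [0.4557, -0.3443, 0.0198]
orientation: [0.001, 1.0, 0.001, -0.001]
contact_force: [-4.1, 2.5, 2.1]
width: -0.0002
finger_force: 2.4
```

```bash

python3 - <<'E'
from h import *
for n in("top","scene"): print(fit(n,np.array([.525,-.325]),[522,-326,55]))
E
```

```text
(array([ 528.9, -331.7]), array([129.6,  91.1]), 59.2, 'fit', array([ 529.1, -331.8,   59.8]), np.float64(0.02), 448)
(array([ 529.6, -332.5]), array([139. ,  91.3]), 60.4, 'fit', array([ 529.7, -332.3,   61.9]), np.float64(2.14), 675)
```

Call:
{"method": "move_arm", "body": {
  "rows": [
    {"offset": [5,-5,0],"rot": [0,0,0]},
    {"offset": [10,-9,0],"rot": [0,0,0]},
    {"offset": [15,-13,0],"rot": [0,0,0]},
    {"offset": [20,-17,0],"rot": [0,0,0]},
    {"offset": [26,-20,0],"rot": [0,0,0]},
    {"offset": [32,-22,0],"rot": [0,0,0]},
    {"offset": [32,-22,0],"rot": [0,0,0]},
    {"offset": [26,-20,0],"rot": [0,0,0]}
  ]
}}

```text
time_s: 7.33
eef_pos: [0.484, -0.3643, 0.0203]
orientation: [-0.0, 1.0, -0.001, 0.001]
contact_force: [-0.4, 1.1, -0.1]
width: -0.0001
finger_force: 0.0
```

```bash

python3 - <<'E'
from h import *
for n in("top","scene"): print(fit(n,np.array([.545,-.335]),[542,-336,80]))
E
```

```text
(array([ 551.4, -326. ]), array([110.4,  90.5]), 81.0, 'fit', array([ 550.7, -334.3,   81.8]), np.float64(0.0), 428)
(array([ 545.8, -336.4]), array([127.9, 100. ]), 79.5, 'fit', array([ 550.7, -337.6,   77. ]), np.float64(2.81), 500)
```

Call:
{"method": "move_arm", "body": {
  "rows": [
    {"offset": [-8,4,0],"rot": [0,0,0]},
    {"offset": [-20,14,0],"rot": [0,0,0]},
    {"offset": [-20,28,-2],"rot": [0,0,0]},
    {"offset": [-20,28,-4],"rot": [0,0,0]},
    {"offset": [-20,28,-6],"rot": [0,0,0]},
    {"offset": [-20,28,-6],"rot": [0,0,0]},
    {"offset": [-20,28,-6],"rot": [0,0,0]},
    {"offset": [-20,28,-6],"rot": [0,0,0]}
  ]
}}

```text
time_s: 8.2
eef_pos: [0.463, -0.3361, 0.0141]
orientation: [0.0, 1.0, -0.0, 0.0]
contact_force: [0.2, 0.2, -0.2]
width: 0.0002
finger_force: 0.0
```

Call:
{"method": "move_arm", "body": {
  "rows": [
    {"offset": [0,0,0],"rot": [0,0,0]},
    {"offset": [0,0,0],"rot": [0,0,0]},
    {"offset": [0,0,0],"rot": [0,0,0]},
    {"offset": [0,0,0],"rot": [0,0,0]},
    {"offset": [0,0,0],"rot": [0,0,0]},
    {"offset": [0,0,0],"rot": [0,0,0]},
    {"offset": [0,0,0],"rot": [0,0,0]},
    {"offset": [0,0,0],"rot": [0,0,0]}
  ],
  "gripper": 0
}}

```text
time_s: 8.87
eef_pos: [0.4626, -0.3356, 0.0141]
orientation: [0.0, 1.0, 0.0, 0.0]
contact_force: [0.9, -0.0, 0.8]
width: 0.0855
finger_force: 0.0
```

Call:
{"method": "move_arm", "body": {
  "rows": [
    {"offset": [10,0,0],"rot": [0,0,0]},
    {"offset": [18,0,0],"rot": [0,0,0]},
    {"offset": [23,0,0],"rot": [0,0,0]},
    {"offset": [28,0,0],"rot": [0,0,0]},
    {"offset": [33,0,0],"rot": [0,0,0]},
    {"offset": [38,0,0],"rot": [0,0,0]},
    {"offset": [43,0,0],"rot": [0,0,0]},
    {"offset": [48,0,0],"rot": [0,0,0]}
  ]
}}

```text
time_s: 9.53
eef_pos: [0.5111, -0.3355, 0.014]
orientation: [0.0, 1.0, 0.0, -0.0]
contact_force: [-0.4, -0.4, 0.1]
width: 0.0853
finger_force: 0.0
```

```bash

python3 - <<'E'
from h import *
for n in("top","scene"): print(fit(n,np.array([.56,-.335]),[560,-336,88]))
p,d=capture("top"); cv2.imwrite("pics/t2.png",cv2.resize(p[120:270,130:400],None,fx=2.9,fy=2.9))
E
```

```text
(array([ 587.2, -333.4]), array([ 47.5, 132.2]), 101.2, 'fit', array([ 567.8, -332.7,   74.7]), np.float64(0.0), 81)
(array([ 550.2, -338.9]), array([130.5, 103. ]), 86.1, 'fit', array([ 549.5, -336.4,   81.3]), np.float64(5.17), 482)
```

View pics/t2.png

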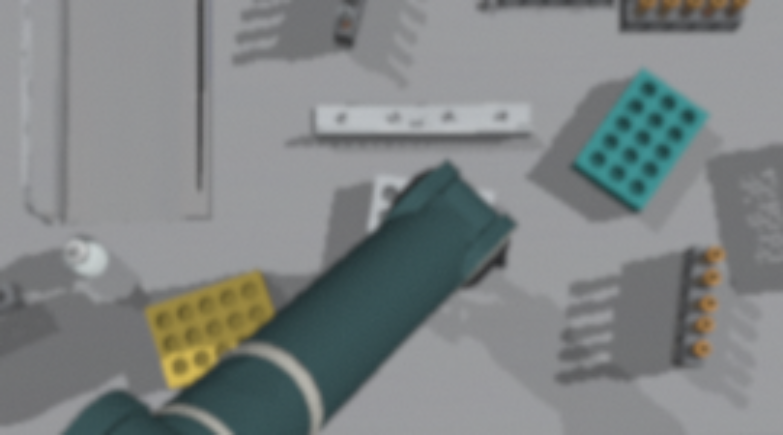

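```bash

python3 - <<'E'
from h import *
p,d=capture("scene"); cv2.imwrite("pics/s2.png",cv2.resize(p[150:270,190:350],None,fx=4.9,fy=4.9,interpolation=cv2.INTER_CUBIC))
E
```

```text
(no output)
```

View pics/s2.png

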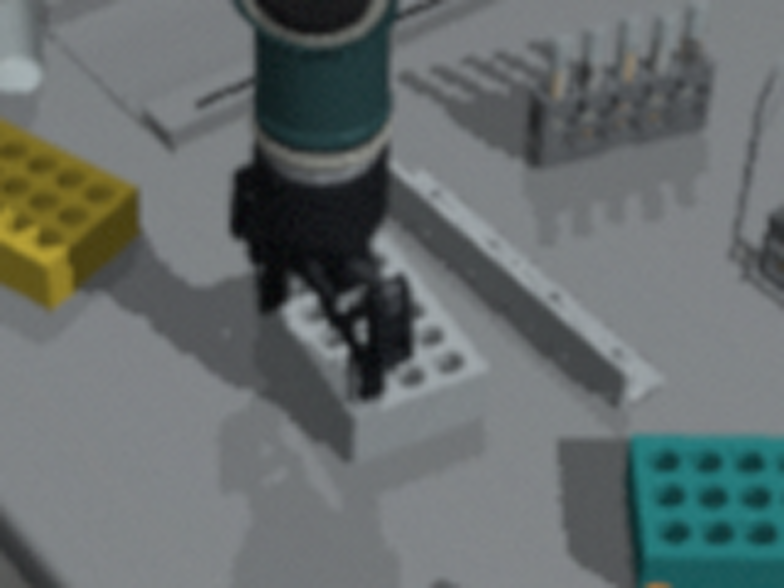

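```bash

python3 - <<'E'
from h import *
p,d=capture("scene")
for u,v in((370,385),(375,370),(365,340),(395,330),(395,350),(270,295),(350,400),(350,440),(450,360)):
    U,V=190+u/4.9,150+v/4.9
    print(u,v,p[int(V),int(U)],at_depth("scene",[[U,V]],[d[int(V),int(U)]]).round(3))
c=cloud("scene",(p.max(2)<45),d); c=c[(abs(c[:,0]-.51)<.07)&(abs(c[:,1]+.336)<.1)&(c[:,2]<.09)]
for lo in np.arange(0,.09,.01):
    q=c[(c[:,2]>=lo)&(c[:,2]<lo+.01)]
    if len(q): print(round(lo,2),len(q),q.min(0).round(3),q.max(0).round(3))
E
```

```text
370 385 [24 24 22] [[ 0.505 -0.393  0.063]]
375 370 [18 18 15] [[ 0.496 -0.407  0.092]]
365 340 [99 97 91] [[ 0.507 -0.384  0.091]]
395 330 [31 29 23] [[ 0.508 -0.41   0.119]]
395 350 [30 26 24] [[ 0.511 -0.406  0.098]]
270 295 [10  9 10] [[ 0.505 -0.295  0.057]]
350 400 [85 82 78] [[ 0.503 -0.378  0.038]]
350 440 [87 84 81] [[ 0.498 -0.385  0.014]]
450 360 [111 108 104] [[ 0.577 -0.379  0.027]]
0.03 2 [ 0.534 -0.325  0.034] [ 0.565 -0.308  0.036]
0.04 10 [ 0.498 -0.385  0.043] [ 0.515 -0.289  0.049]
0.05 18 [ 0.499 -0.39   0.051] [ 0.517 -0.29   0.06 ]
0.06 23 [ 0.5   -0.392  0.06 ] [ 0.52 -0.29  0.07]
0.07 26 [ 0.499 -0.394  0.07 ] [ 0.516 -0.29   0.08 ]
0.08 19 [ 0.497 -0.406  0.081] [ 0.514 -0.275  0.089]
```

The picture shows the open fingertips (crop 370,385) riding over the block's top edge, and the block hasn't moved. I'll back off and measure the tip height in the open.

Call:
{"method": "move_arm", "body": {
  "rows": [
    {"offset": [-10,0,2],"rot": [0,0,0]},
    {"offset": [-20,0,2],"rot": [0,0,0]},
    {"offset": [-32,0,2],"rot": [0,0,0]},
    {"offset": [-44,0,2],"rot": [0,0,0]},
    {"offset": [-56,0,2],"rot": [0,0,0]},
    {"offset": [-60,0,2],"rot": [0,0,0]},
    {"offset": [-60,0,2],"rot": [0,0,0]},
    {"offset": [-60,0,2],"rot": [0,0,0]}
  ]
}}

```text
time_s: 10.55
eef_pos: [0.4508, -0.3358, 0.0163]
orientation: [0.0, 1.0, -0.0, 0.0]
contact_force: [0.2, -0.4, -0.3]
width: 0.0852
finger_force: 0.0
```

```bash

python3 - <<'E'
from h import *
for n in("top","scene"): print(fit(n,np.array([.555,-.335]),[550,-336,80]))
p,d=capture("scene")
c=cloud("scene",(p.max(2)<50),d); c=c[(abs(c[:,0]-.451)<.05)&(abs(c[:,1]+.336)<.1)&(c[:,2]<.07)]
for lo in np.arange(-.01,.07,.01):
    q=c[(c[:,2]>=lo)&(c[:,2]<lo+.01)]
    if len(q): print(round(lo,2),len(q),q.min(0).round(3),q.max(0).round(3))
cv2.imwrite("pics/s3.png",cv2.resize(p[150:270,190:350],None,fx=4.9,fy=4.9,interpolation=cv2.INTER_CUBIC))
E
```

```text
(array([ 550. , -335.8]), array([126.6,  90.3]), 80.9, 'fit', array([ 551.5, -336.9,   82.9]), np.float64(0.0), 581)
(array([ 550.8, -333.5]), array([137.2,  88.3]), 78.5, 'fit', array([ 550.6, -334.5,   80.5]), np.float64(0.83), 756)
0.04 3 [ 0.448 -0.294  0.049] [ 0.453 -0.292  0.05 ]
0.05 22 [ 0.439 -0.391  0.051] [ 0.457 -0.288  0.06 ]
0.06 29 [ 0.442 -0.393  0.061] [ 0.461 -0.289  0.07 ]
```

View pics/s3.png

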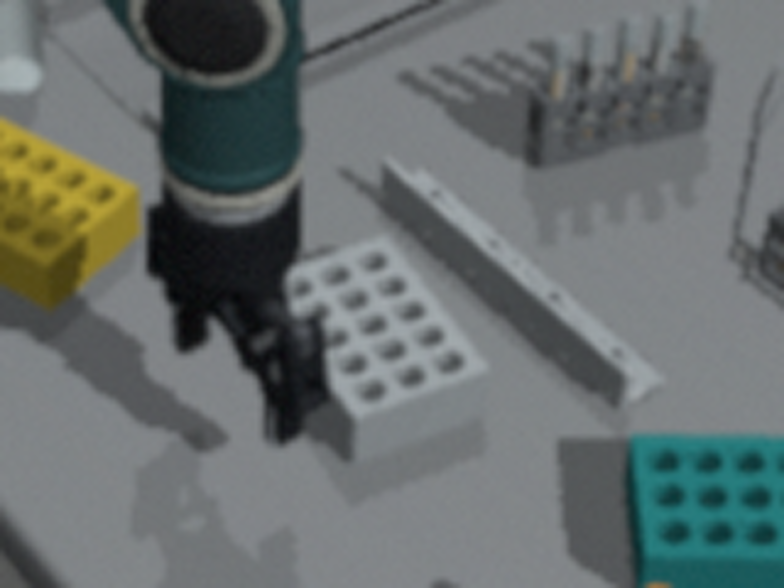

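The open tips hang about 47 mm above the bench, higher than the stated geometry implies. I'll lower gently and re-measure.

Call:
{"method": "move_arm", "body": {
  "rows": [
    {"offset": [0,0,-4],"rot": [0,0,0]},
    {"offset": [0,0,-8],"rot": [0,0,0]},
    {"offset": [0,0,-12],"rot": [0,0,0]},
    {"offset": [0,0,-14],"rot": [0,0,0]},
    {"offset": [0,0,-16],"rot": [0,0,0]},
    {"offset": [0,0,-18],"rot": [0,0,0]},
    {"offset": [0,0,-18],"rot": [0,0,0]},
    {"offset": [0,0,-18],"rot": [0,0,0]}
  ]
}}

```text
time_s: 11.47
eef_pos: [0.4505, -0.3356, -0.002]
orientation: [0.0, 1.0, 0.0, -0.0]
contact_force: [-0.6, -0.2, 0.3]
width: 0.0852
finger_force: 0.0
```

```bash

python3 - <<'E'
from h import *
p,d=capture("scene")
c=cloud("scene",(p.max(2)<50),d); c=c[(abs(c[:,0]-.451)<.05)&(abs(c[:,1]+.336)<.1)&(c[:,2]<.06)]
for lo in np.arange(-.01,.06,.01):
    q=c[(c[:,2]>=lo)&(c[:,2]<lo+.01)]
    if len(q): print(round(lo,2),len(q),q.min(0).round(3),q.max(0).round(3))
E
```

```text
-0.01 1 [ 0.496 -0.311 -0.003] [ 0.496 -0.311 -0.003]
0.0 2 [ 0.496 -0.311  0.001] [ 0.497 -0.289  0.003]
0.02 2 [ 0.448 -0.291  0.024] [ 0.449 -0.288  0.029]
0.03 19 [ 0.438 -0.39   0.031] [ 0.458 -0.289  0.04 ]
0.04 25 [ 0.44  -0.393  0.04 ] [ 0.46  -0.287  0.049]
0.05 23 [ 0.438 -0.394  0.05 ] [ 0.457 -0.291  0.06 ]
```

Call:
{"method": "move_arm", "body": {
  "rows": [
    {"offset": [0,0,-4],"rot": [0,0,0]},
    {"offset": [2,0,-8],"rot": [0,0,0]},
    {"offset": [6,0,-10],"rot": [0,0,0]},
    {"offset": [12,0,-11],"rot": [0,0,0]},
    {"offset": [20,0,-11],"rot": [0,0,0]},
    {"offset": [28,0,-11],"rot": [0,0,0]},
    {"offset": [34,0,-11],"rot": [0,0,0]},
    {"offset": [39,0,-11],"rot": [0,0,0]}
  ]
}}

```text
time_s: 12.18
eef_pos: [0.4893, -0.3361, -0.0129]
orientation: [0.0, 1.0, -0.0, -0.001]
contact_force: [-7.1, -2.1, 3.2]
width: 0.0852
finger_force: 3.2
```

Call:
{"method": "move_arm", "body": {
  "rows": [
    {"offset": [3,0,0],"rot": [0,0,0]},
    {"offset": [6,0,0],"rot": [0,0,0]},
    {"offset": [10,0,0],"rot": [0,0,0]},
    {"offset": [14,0,0],"rot": [0,0,0]},
    {"offset": [18,0,0],"rot": [0,0,0]},
    {"offset": [22,0,0],"rot": [0,0,0]},
    {"offset": [26,0,0],"rot": [0,0,0]},
    {"offset": [28,0,0],"rot": [0,0,0]}
  ]
}}

```text
time_s: 12.85
eef_pos: [0.5149, -0.3366, -0.013]
orientation: [0.001, 1.0, 0.0, -0.002]
contact_force: [-8.9, -0.8, 6.5]
width: 0.0857
finger_force: 4.4
```

```bash

python3 - <<'E'
from h import *
for n in("top","scene"): print(fit(n,np.array([.57,-.335]),[569,-336,90]))
E
```

```text
(array([ 600.4, -318.8]), array([ 54.8, 129.5]), 110.5, 'fit', array([ 580.1, -324.9,   80. ]), np.float64(0.0), 170)
(array([ 572.6, -339. ]), array([ 93.5, 112.1]), 92.0, 'fit', array([ 571.1, -337.3,   90. ]), np.float64(0.36), 382)
```

Call:
{"method": "move_arm", "body": {
  "rows": [
    {"offset": [4,0,0],"rot": [0,0,0]},
    {"offset": [8,0,0],"rot": [0,0,0]},
    {"offset": [12,0,0],"rot": [0,0,0]},
    {"offset": [16,0,0],"rot": [0,0,0]},
    {"offset": [20,0,0],"rot": [0,0,0]},
    {"offset": [23,0,0],"rot": [0,0,0]},
    {"offset": [26,0,0],"rot": [0,0,0]},
    {"offset": [28,0,0],"rot": [0,0,0]}
  ]
}}

```text
time_s: 13.72
eef_pos: [0.5425, -0.3361, -0.0131]
orientation: [0.001, 1.0, 0.001, -0.003]
contact_force: [-8.9, 0.6, 6.4]
width: 0.0851
finger_force: 4.6
```

Call:
{"method": "move_arm", "body": {
  "rows": [
    {"offset": [1,0,0],"rot": [0,0,0]},
    {"offset": [2,0,0],"rot": [0,0,0]},
    {"offset": [3,0,0],"rot": [0,0,0]},
    {"offset": [4,0,0],"rot": [0,0,0]},
    {"offset": [5,0,0],"rot": [0,0,0]},
    {"offset": [6,0,0],"rot": [0,0,0]},
    {"offset": [6,0,0],"rot": [0,0,0]},
    {"offset": [6,0,0],"rot": [0,0,0]}
  ]
}}

```text
time_s: 14.38
eef_pos: [0.5485, -0.3362, -0.0131]
orientation: [0.001, 1.0, 0.001, -0.003]
contact_force: [-8.5, -0.3, 5.2]
width: 0.0854
finger_force: 4.1
```

Not against the fence yet, as the force is still plain sliding. I'll continue in small steps.

Call:
{"method": "move_arm", "body": {
  "rows": [
    {"offset": [1,0,0],"rot": [0,0,0]},
    {"offset": [1,0,0],"rot": [0,0,0]},
    {"offset": [2,0,0],"rot": [0,0,0]},
    {"offset": [2,0,0],"rot": [0,0,0]},
    {"offset": [3,0,0],"rot": [0,0,0]},
    {"offset": [3,0,0],"rot": [0,0,0]},
    {"offset": [3,0,0],"rot": [0,0,0]},
    {"offset": [3,0,0],"rot": [0,0,0]}
  ]
}}

```text
time_s: 15.05
eef_pos: [0.5514, -0.3362, -0.0131]
orientation: [0.001, 1.0, 0.001, -0.003]
contact_force: [-7.6, 0.4, 5.3]
width: 0.0857
finger_force: 4.2
```

```bash

python3 - <<'E'
from h import *
print(fit("scene",np.array([.6,-.335]),[606,-336,90]))
E
```

```text
(array([ 605.9, -343.9]), array([ 91.4, 101.2]), 91.9, 'fit', array([ 606.2, -342.2,   92.3]), np.float64(0.08), 323)
```

Call:
{"method": "move_arm", "body": {
  "rows": [
    {"offset": [1,0,0],"rot": [0,0,0]},
    {"offset": [1,0,0],"rot": [0,0,0]},
    {"offset": [2,0,0],"rot": [0,0,0]},
    {"offset": [2,0,0],"rot": [0,0,0]},
    {"offset": [2,0,0],"rot": [0,0,0]},
    {"offset": [2,0,0],"rot": [0,0,0]},
    {"offset": [2,0,0],"rot": [0,0,0]},
    {"offset": [2,0,0],"rot": [0,0,0]}
  ]
}}

```text
time_s: 15.82
eef_pos: [0.5521, -0.3362, -0.0132]
orientation: [0.001, 1.0, 0.001, -0.004]
contact_force: [-10.8, 0.5, 7.2]
width: 0.0857
finger_force: 5.7
```

Call:
{"method": "move_arm", "body": {
  "rows": [
    {"offset": [1,0,0],"rot": [0,0,0]},
    {"offset": [1,0,0],"rot": [0,0,0]},
    {"offset": [2,0,0],"rot": [0,0,0]},
    {"offset": [2,0,0],"rot": [0,0,0]},
    {"offset": [2,0,0],"rot": [0,0,0]},
    {"offset": [2,0,0],"rot": [0,0,0]},
    {"offset": [2,0,0],"rot": [0,0,0]},
    {"offset": [2,0,0],"rot": [0,0,0]}
  ]
}}

```text
time_s: 16.48
eef_pos: [0.552, -0.3361, -0.0132]
orientation: [0.001, 1.0, 0.002, -0.006]
contact_force: [-16.1, 2.0, 11.9]
width: 0.0854
finger_force: 8.3
```

The arm has stalled with the force rising, so the block is against the fence. One more nudge to seat it, then back off and check.

Call:
{"method": "move_arm", "body": {
  "rows": [
    {"offset": [1,0,0],"rot": [0,0,0]},
    {"offset": [2,0,0],"rot": [0,0,0]},
    {"offset": [3,0,0],"rot": [0,0,0]},
    {"offset": [3,0,0],"rot": [0,0,0]},
    {"offset": [3,0,0],"rot": [0,0,0]},
    {"offset": [0,0,0],"rot": [0,0,0]},
    {"offset": [-4,0,0],"rot": [0,0,0]},
    {"offset": [-10,0,0],"rot": [0,0,0]}
  ]
}}

```text
time_s: 17.15
eef_pos: [0.549, -0.3355, -0.0129]
orientation: [0.0, 1.0, -0.0, 0.0]
contact_force: [1.2, -0.4, 0.6]
width: 0.0856
finger_force: 0.0
```

Call:
{"method": "move_arm", "body": {
  "rows": [
    {"offset": [-20,0,0],"rot": [0,0,0]},
    {"offset": [-45,0,10],"rot": [0,0,0]},
    {"offset": [-70,0,30],"rot": [0,0,0]},
    {"offset": [-80,0,65],"rot": [0,0,0]},
    {"offset": [-80,0,105],"rot": [0,0,0]},
    {"offset": [-80,0,145],"rot": [0,0,0]},
    {"offset": [-80,20,180],"rot": [0,0,0]},
    {"offset": [-80,60,190],"rot": [0,0,0]}
  ]
}}

```text
time_s: 17.82
eef_pos: [0.4713, -0.2815, 0.1835]
orientation: [0.004, 1.0, -0.004, 0.005]
contact_force: [2.2, 0.5, 0.1]
width: 0.0849
finger_force: 0.0
```

Call:
{"method": "move_arm", "body": {
  "rows": [
    {"offset": [0,39,0],"rot": [0,0,0]},
    {"offset": [0,78,0],"rot": [0,0,0]},
    {"offset": [0,117,0],"rot": [0,0,0]},
    {"offset": [0,156,0],"rot": [0,0,0]},
    {"offset": [0,195,0],"rot": [0,0,0]},
    {"offset": [0,234,0],"rot": [0,0,0]},
    {"offset": [0,273,0],"rot": [0,0,0]},
    {"offset": [0,300,0],"rot": [0,0,0]}
  ]
}}

```text
time_s: 18.48
eef_pos: [0.4688, 0.0288, 0.1777]
orientation: [-0.002, 1.0, 0.001, 0.001]
contact_force: [-0.3, 0.9, -0.5]
width: 0.0855
finger_force: 0.0
```

```bash

python3 - <<'E'
from h import *
for n in("top","scene"): print(fit(n,np.array([.606,-.335]),[606,-336,90]))
p,d=capture("top"); cv2.imwrite("pics/t4.png",cv2.resize(p[120:270,130:400],None,fx=2.9,fy=2.9))
E
```

```text
(array([ 607. , -328.1]), array([ 91.2, 128.4]), 90.2, 'fit', array([ 606.8, -328.4,   90.4]), np.float64(0.05), 803)
(array([ 608.1, -326.3]), array([135.7,  95.9]), 88.5, 'fit', array([ 607.6, -327.3,   89.6]), np.float64(2.47), 856)
```

View pics/t4.png

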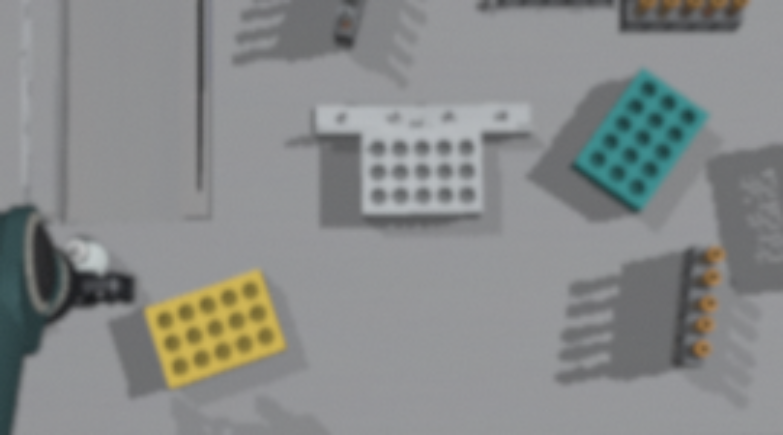

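The picture shows the block flush under the fence (crop 362–482 by 130–213), near the fence middle at (416,122). The bottle and rack are unmoved and the gripper is clear above the bench.

```bash
python3 -c "
from station import bot; print(bot.finish_job())"
```

```text
the job is handed in; nothing more can be done
None
```

I handed the job in at about 18.5 s: by the camera fit the block lies flush against the fence, parallel within about 0.5° and about 6 mm from its middle, with the bottle and rack still in place in the last picture; no verdict came back.

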